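Rock a dip gauge on a rough stone to its set mark and hold it for the pencil

TASK

Lift the lid of the instrument case by its pull bar until it lies back on its stop, take out the dip gauge and stand it upright square across the top of the rough stone. Then rock the gauge sideways over the stone until its swinging pointer settles on the marker clip, and finish while still holding it there, lightly pressed against the stone, so that a line can be pencilled along its base. Leave the lid open and do not disturb the jar, the beaker or the pin block.

Things in the scene. Friction and masses are not known exactly. Their poses are not given: they have to be found in the camera images.
- case: Grey plastic instrument case, outside 140 (x) x 160 (y) x 128 mm high, walls and floor 6 mm, fixed to the bench left or right of the robot's middle line. Origin: centre of its underside. Its x axis runs from its front (robot's side) to its hinged far side, turned -0.1 to 0.3 rad from the robot's x. Inside, two foam rails 32 mm apart, tops 22 mm above the underside, flank the foot of the gauge.
- lid (a joint): Lid angle: 0 shut, grows as it opens, 1.85 rad (106 degrees) on its stop. It falls shut if let go before about 1.45 rad and falls back to the stop if let go beyond about 1.65 rad. Lid 140 x 160 x 8 mm, 0.25 kg, hinged at the case's far rim, light to lift (under 2 N at the bar).
- lid_bar (a point): Middle of the lid's round pull bar: 12 mm thick, about 78 mm free length along the case's y axis, held by two arms in the plane of the lid, 47 mm from its front edge and 187 mm from the hinge axis. Shut, it is 132 mm above the bench, in front of the case, free all round; a vertical gripper can pinch it across (closing along the case's x) and the bar turns between the fingers as the lid swings.
- lid_hinge (a point): Middle of the lid's hinge line at the case's far rim, 128.5 mm above the bench; the hinge axis is the case's y axis.
- gauge: Dip gauge, about 0.2 kg, 122 mm high, standing upright in the case, y axis along the case's y. Origin: centre of its flat underside, 6 mm above the case's underside. Foot bar 92 (y) x 24 (x) x 8 mm; white disc dial, radius 42, 8 mm thick, centred 52 mm up, needle face to +x (away from the robot); on top a black grip block 26 (y) x 18 mm (x), 90 to 122 mm up. z is up the gauge.
- gauge_grip (a point): Centre of the gauge's grip block, 108 mm above its underside: pinch it here from above across its 18 mm (along the gauge's x axis).
- pointer (a joint): Angle (rad) of the black pendulum needle (38 mm) that hangs from the dial's centre on its +x face. 0 when the gauge is level; it equals the gauge's tilt about its own x axis, positive when the gauge's +y end is raised (the top leans to the gauge's -y side). It swings for under a second after a movement.
- mark (a joint): Angle (rad) at which the marker clip sits on the dial's rim, measured as the pointer's: the pointer is on the mark when both values agree. 0.26 to 0.47, differs each time, cannot be moved. So the gauge must be tilted with its +y end up.
- pointer_tip (a point): Tip of the needle, 38 mm from the pivot.
- mark_tip (a point): Where the needle's tip is when it points at the marker clip (small dark steel block 6 mm wide on the lower rim of the dial, on the dial's -y side).
- stone: Dark grey rough stone in a wooden cradle (130 x 166 mm, rails 36 mm high), fixed to the bench on the other side from the case. Origin: centre of the cradle's underside. About 110 mm long along its x axis, turned 0.15 to 0.6 rad from the robot's x; across (y) its top is a knobbly dome, within 2 mm a cylinder of radius 45 mm about an axis 45 mm above the bench. Hard: it does not give.
- stone_crest (a point): Top of the stone's crest, mid-length, 90 mm above the bench.
- jar: Glass specimen jar with a cream cap, 64 mm across, 85 mm high; origin at the centre of its underside. Leave alone.
- beaker: Glass beaker, 68 mm across, 85 mm high; origin at the centre of its underside. Leave alone.
- pinblock: White foam block 50 x 80 x 28 mm with flagged pins up to about 62 mm high; origin at the centre of its underside. Leave alone.

How it is judged:
By the outcome, as a careful person would: the job done as asked, in the order asked, and still so for the second after the job is handed in, while the arm keeps its last pose, push and grip.
It also fails if it takes over 64 s, if anything falls off the work surface, if the arm or the gripper's body presses on something with over 40 N, if the wrist force passes 120 N, or if a joint passes its speed limit or range.

ROBOT

A 6-joint arm with a two-finger parallel gripper is mounted at the origin on the work surface. World frame = base frame: x ahead of the robot, y to its left, z up, the work surface at z = 0. Lengths are in mm, angles in degrees, forces in N, time in s.
With the tool pointing down it reaches from about 300 to 850 mm from the base axis. Payload 4.2 kg.
Tool frame: the origin (TCP) lies midway between the tips of the shut fingers; the grasp point (between the pads) lies 19 mm behind it (env.grasp_offset is the distance from the TCP to the grasp point, in mm); z points along the fingers, y is the line along which they close (so a half turn about z gives the same grasp; the last joint's range is limited). The gripper opens to 91 mm and grips with 3 to 60 N. Pads are 32 mm wide; open, the fingers measure 118 mm over their backs; the gripper's body (76 mm by 178 mm) begins 60 mm behind the grasp point.
Start: joints at [-74.198, 18.312, 89.639, -0, 72.044, -1.146], TCP at [167.619, -550.043, 213.976] pointing down, gripper open.
Joint ranges: [-177.97, 177.97], [-48.28, 115.42], [12.27, 149.76], [-77.06, 257.06], [2.81, 150.46], [-146.56, 146.56]. Speed limits (degrees/s): [147.25, 147.25, 180, 180, 180, 180].

INTERFACE

Orientations are given as [roll, pitch, yaw] about the fixed x, y, z axes, in that order (R = Rz(yaw) Ry(pitch) Rx(roll)).
In Python, from workcell import env, optics gives the robot as it stands. The module is installed in compiled form; this text tells all that it offers.
- The arm moves only by the tool send_rows, never from a script. Its argument "targets" is a list that holds one entry, the list of rows, each a list of 7 numbers: the turn, a rotation vector about the world's x, y, z scaled (see below), then the shift along the world's x, y, z scaled (see below), then the closure, from -1 (fully open) to 1 (shut). In form: [[[rx, ry, rz, x, y, z, gripper], ...]]. A call has 1 to 12 rows; each row shifts and turns the commanded pose from where the row before left it; what a row does not reach is not made up. The controller multiplies each number of a shift by 0.2 m and each number of a turn by pi/2 rad. A row lasts 1/10 s, in which the tool goes at most 50 mm and 8.59 degrees, less where a joint would pass 70% of its speed; a pose out of reach is approached as far as the arm can. A call with a number of a shift or a turn outside -1 to 1 is refused whole. A call with a gripper value outside its range is refused whole. The fingers move at their own pace and stop on an object; "grip_force" is the grip in N (left out, the last holds). Time passes only in rows, so rows that do not move let the fingers close. It gives the time, the measured TCP pose, the force, the opening and the grip force at its end, in the units of the state.
- env.state(): the state, without advancing time (a new reading comes with each control period).
- optics.grab_frame(name): name is "scene" or "top" or "wrist"; returns (picture, depth): 400x640x3 uint8, red, green, blue; 400x640 float32, mm along the optical axis (not along the pixel's ray), 0 where there is no reading.
- optics.camera_info(name): a dict with "camera_matrix" (3x3 intrinsics, pixels), "R" (3x3) and "t" (3): a world point X has camera coordinates R X + t; the wrist camera has in their place "mount" (4x4, takes a point from camera to tool coordinates, whose origin is the TCP and whose axes are the flange's). Camera axes: x right, y down, z forward; pixel columns grow to the right and rows downward; lengths in mm; the calibration is good to about 2 mm. A picture is of the moment at which its call begins: read the wrist's pose just before it. camera_info takes no time and is no camera call.
- env.job_done(): hands the job in; it is judged then, once.
Trained networks look in the newest picture that a camera, given by its name, has taken for a name from the list of things; names that differ only in an ending like _2 or _b are one class to them, and where a whole thing is asked for, a point or a joint stands for the part that bears it (a point fixed in the world has none). Each returns a list of dicts, best first, with "conf" (0 to 1); they miss things now and then, are a little off and sometimes report something else, mostly with a low value. They report only what shows in the picture. A call takes as long as a camera call.
- optics.silhouettes(camera, name): "mask" (400x640 bool, what is visible of it) and "at" ([column, row] in pixels, amid what is visible of it).
- optics.place_of(camera, name): "at" ([column, row] in pixels: a listed point, or the origin of a listed thing).
The state is a dict: "time_s": time; "qpos": joint angles; "qvel": joint speeds; "effort": joint torques, N m; "ee_pos": TCP position; "ee_rot": TCP orientation; "force": force on the tool from outside, world axes, zero at the start; "torque": the same for the moment, N m; "gripper_width": finger opening in mm; "gripper_force": force on a finger pad.
Only numpy, scipy, OpenCV 4.12 (cv2) and the standard library are available. Lean on these libraries where they do the work, as an engineer would, in place of code of your own. Each camera call takes 0.05 s, during which the arm holds its last target. There are 200 camera calls.

## Working session

There is one attempt and no reset: what is moved stays moved. The work goes in short steps, Python scripts to look and compute and a tool call to move; the robot and the scene stay as the last step left them, time stands still between calls to the robot, and variables do not carry over. Pictures are saved under pics/ and viewed, at most 10 in all, crops included, and the job is handed in when it is done.

Besides the shell and the picture viewer there is one more tool, called as name([rows], argument=value, ...), one row to a line, values as JSON. send_rows: Moves the arm, as the interface text tells. Its arguments: {"type":"object","properties":{"targets":{"type":"array"},"grip_force":{"type":"number"}},"required":["targets"]}

```bash
mkdir -p pics; cat > h.py <<'E'
import numpy as np, cv2
from workcell import env, optics
from scipy.spatial.transform import Rotation as Ro
def cam(n):
    c=optics.camera_info(n);K=np.array(c["camera_matrix"],float)
    if n=="wrist":
        s=env.state();M=np.array(c["mount"],float)
        T=np.eye(4);T[:3,:3]=Ro.from_euler('xyz',s["ee_rot"],degrees=True).as_matrix();T[:3,3]=s["ee_pos"]
        W=np.linalg.inv(T@M);return K,W[:3,:3],W[:3,3]
    return K,np.array(c["R"],float),np.array(c["t"],float)
def at_z(C,px,z):
    K,R,t=C;d=R.T@np.linalg.inv(K)@np.array([px[0],px[1],1.]);o=-R.T@t
    return o+d*(z-o[2])/d[2]
def proj(C,X):
    K,R,t=C;p=K@(R@np.array(X,float)+t);return p[:2]/p[2]
def cloud(C,D):
    K,R,t=C;v,u=np.mgrid[0:400,0:640];P=np.stack([u,v,np.ones_like(u)],-1)@np.linalg.inv(K).T*D[...,None]
    return (P-t)@R
def save(n,im): cv2.imwrite("pics/"+n,im[...,::-1])
E
cat > a.py <<'E'
from h import *
print(env.state())
Z=dict(case=0,lid_bar=132,lid_hinge=128.5,stone=0,stone_crest=90,jar=0,beaker=0,pinblock=0,lid=130)
for n in("scene","top"):
    C=cam(n);im,D=optics.grab_frame(n);save(n+"0.png",im);np.save(n+".npy",D)
    print(n,"cam at",(-C[1].T@C[2]).round())
    for k in Z:
        for r in optics.place_of(n,k)[:2]: print(n,k,round(r["conf"],2),np.round(r["at"]),at_z(C,r["at"],Z[k]).round(1))
E
python3 a.py
```

```text
{'time_s': 0.0, 'qpos': array([-7.41977678e+01,  1.83509645e+01,  8.97078708e+01, -2.08332785e-03,
        7.20430321e+01, -1.14584843e+00]), 'qvel': array([ 0.01507702, -0.02127925, -0.10815838, -0.02243532, -0.06708891,
        0.04982529]), 'effort': array([ 1.49586827e-03, -4.12453651e+01, -2.31972170e+01,  7.27981701e-02,
        4.53451287e-02, -1.43034804e-04]), 'ee_pos': array([ 167.46531343, -549.53443343,  213.11713819]), 'ee_rot': array([-1.79898113e+02, -5.67882988e-05,  1.69487246e+01]), 'force': array([-0.85849634, -0.22333185, -0.32875712]), 'torque': array([ 0.02479441,  0.00644373, -0.02372977]), 'gripper_force': 0.0, 'gripper_width': 91.06807014476614}
scene cam at [1098.  196.  932.]
scene case 0.69 [261. 202.] [ 553.6 -184.4   -0. ]
scene case 0.18 [359. 180.] [406.1   8.   -0. ]
scene lid_bar 0.62 [275. 128.] [ 434.9 -193.3  132. ]
scene lid_hinge 0.64 [237. 191.] [ 623.1 -191.9  128.5]
scene stone 0.91 [399. 246.] [547.4 152.4   0. ]
scene stone_crest 0.89 [408. 220.] [534.5 154.8  90. ]
scene stone_crest 0.57 [273. 288.] [776.9 -39.9  90. ]
scene jar 0.74 [275. 289.] [742.3 -59.1   0. ]
scene jar 0.55 [406. 221.] [478.4 149.    0. ]
scene beaker 0.56 [331. 306.] [733.7  62.9   0. ]
scene pinblock 0.82 [358. 178.] [400.9   3.    0. ]Traceback (most recent call last):
  File "a.py", line 8, in <module>
    for r in optics.place_of(n,k)[:2]: print(n,k,round(r["conf"],2),np.round(r["at"]),at_z(C,r["at"],Z[k]).round(1))
             ~~~~~~~~~~~~~~~^^^^^
ValueError: it knows: beaker, case, gauge, gauge_grip, jar, lid_bar, lid_hinge, mark_tip, pinblock, pointer_tip, stone, stone_crest
```

```bash
sed -i 's/,lid=130//; s/("scene","top")/("top",)/' a.py; python3 a.py | tail -n +9
cat > b.py <<'E'
from h import *
D=np.load("top.npy");C=cam("top");P=cloud(C,D);ok=D>0
X,Y,Zz=P[...,0],P[...,1],P[...,2]
m=ok&(Zz>126)&(Zz<145)&(Y<-60)&(X>350)&(X<720)
print("lid",m.sum(),cv2.minAreaRect(P[m][:,:2].astype(np.float32)))
m=ok&(abs(X-540)<130)&(abs(Y-153)<130)&(Zz>60)&(Zz<110)
q=P[m];print("stone",m.sum(),cv2.minAreaRect(q[:,:2].astype(np.float32)),q[:,2].max())
m=m&(Zz>82);q=P[m];c=q[:,:2].mean(0);w,v=np.linalg.eigh(np.cov((q[:,:2]-c).T));print(c,w,np.degrees(np.arctan2(v[1,1],v[0,1])))
E
python3 b.py
```

```text
top lid_hinge 0.71 [396. 179.] [ 624.1 -189.3  128.5]
top stone 0.79 [234. 219.] [536.6 162.1   0. ]
top stone_crest 0.7 [229. 216.] [539.8 158.5  90. ]
top jar 0.76 [333. 134.] [743.5 -63.    0. ]
top jar 0.49 [396. 178.] [ 643.8 -214.1    0. ]
top beaker 0.87 [280. 135.] [737.6  60.6   0. ]
top beaker 0.73 [398. 270.] [ 430.5 -222.6    0. ]
top pinblock 0.93 [299. 285.] [390.4   5.4   0. ]
lid 8589 ((582.6517333984375, -402.02935791015625), (268.16424560546875, 593.9638061523438), 4.263916969299316)
stone 1795 ((538.5010375976562, 154.87728881835938), (115.1989974975586, 83.83583068847656), 32.1024055480957) 95.9496263499689
[538.46590795 152.87504811] [213.49918199 820.96342073] -149.06715188061182
```

View pics/scene0.png

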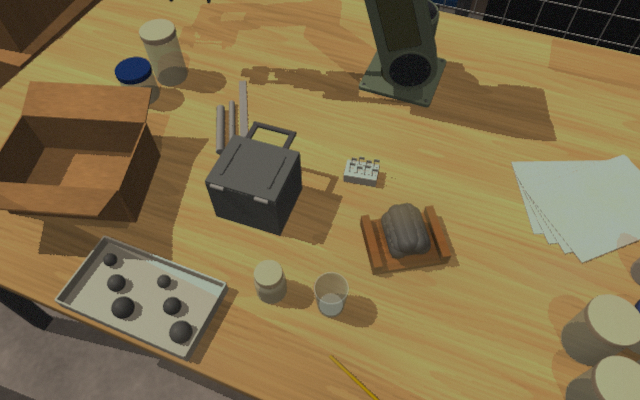

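View pics/top0.png

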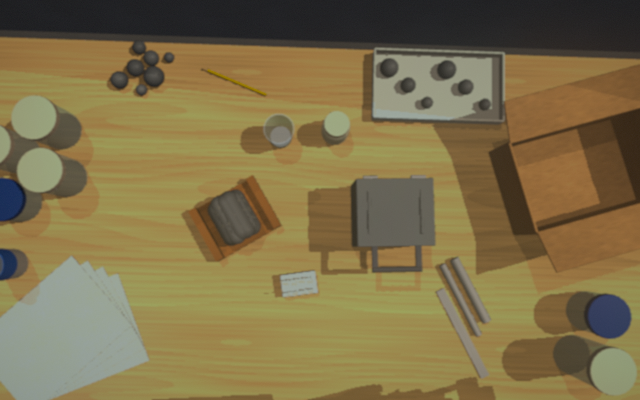

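The scene view shows the case at (255,185) with its bar toward the robot at (275,135). The stone is at (405,230), the pin block at (362,172), and the jar and beaker at (270,280) and (331,293). The top view agrees: case at (395,212), bar at (397,268), stone at (233,217). Next I need the case yaw.

```bash
cat > c.py <<'E'
from h import *
for n in("top","scene"):
    D=np.load("top.npy") if n=="top" else optics.grab_frame("scene")[1]
    C=cam(n);P=cloud(C,D);X,Y,Z=P[...,0],P[...,1],P[...,2]
    b=(D>0)&(Z>118)&(Z<150)&(abs(Y+190)<110)
    for nm,m in(("lid",b&(X>470)&(X<650)),("bar",b&(X>415)&(X<465))):
        q=P[m];r=cv2.minAreaRect(q[:,:2].astype(np.float32));print(n,nm,m.sum(),r,np.median(q[:,2]),np.median(q,0))
for k,z in(("lid_bar",132),("lid_hinge",128.5)):
    for n in ("top","scene"):
        optics.grab_frame(n)
        for r in optics.place_of(n,k)[:1]: print(n,k,at_z(cam(n),r["at"],z).round(1),r["conf"])
E
python3 c.py
```

```text
top lid 5502 ((550.0748901367188, -188.9817352294922), (163.54835510253906, 161.4722900390625), 2.8851730823516846) 137.9889689665666 [ 555.3470985  -188.08013337  137.98896897]
top bar 420 ((449.2586975097656, -193.29568481445312), (32.73588180541992, 102.46488189697266), 1.6704270839691162) 137.9709071049487 [ 442.09465183 -192.33503131  137.9709071 ]
scene lid 4409 ((550.7588500976562, -186.67230224609375), (165.35882568359375, 162.92794799804688), 2.2465717792510986) 138.09895851653903 [ 564.71702728 -181.76829838  138.09895852]
scene bar 310 ((449.5934143066406, -191.5010986328125), (33.332550048828125, 103.37310791015625), 3.0433778762817383) 138.04603657578997 [ 442.84342542 -189.65203665  138.04603658]
top lid_bar [ 437.7 -197.9  132. ] 0.88
scene lid_bar [ 446.2 -194.2  132. ] 0.55
top lid_hinge [ 628.5 -186.5  128.5] 0.77
```

send_rows([
  [[0, 0, 0.0837, 0.135, 0.178, 0, 0], [0, 0, 0.0837, 0.135, 0.178, 0, 0], [0, 0, 0.0837, 0.135, 0.178, 0, 0], [0, 0, 0.0837, 0.135, 0.178, 0, 0], [0, 0, 0.0837, 0.135, 0.178, 0, 0], [0, 0, 0.0837, 0.135, 0.178, 0, 0], [0, 0, 0.0837, 0.135, 0.178, 0, 0], [0, 0, 0.0837, 0.135, 0.178, 0, 0], [0, 0, 0.0837, 0.135, 0.178, 0, 0], [0, 0, 0.0837, 0.135, 0.178, 0, 0], [0, 0, 0, 0, 0, 0, 0], [0, 0, 0, 0, 0, 0, 0]],
], grip_force=15)

```text
time_s: 2.55
ee_pos: [437.8, -193.5, 213.9]
ee_rot: [-180.0, 0.0, 92.4]
force: [0.2, -0.2, -0.4]
gripper_width: 45.7
gripper_force: 0.0
```

```bash
cat > d.py <<'E'
from h import *
s=env.state();print(s["ee_pos"],s["ee_rot"],s["qpos"],s["gripper_width"])
C=cam("wrist");im,D=optics.grab_frame("wrist");im2,_=optics.grab_frame("scene")
save("w1.png",np.vstack([im,im2[:200]]));
for r in optics.place_of("wrist","lid_bar"): print(r["at"],r["conf"],at_z(C,r["at"],132))
P=cloud(C,D);X,Y,Z=P[...,0],P[...,1],P[...,2];m=(D>0)&(Z>126)&(Z<146)&(X>425)&(X<452)
q=P[m];print(m.sum(),q.min(0),q.max(0),np.median(q,0)); print(np.polyfit(q[:,1],q[:,0],1))
E
python3 d.py
```

```text
[ 437.80370003 -193.51579323  213.93305813] [-1.79974760e+02  2.49861394e-02  9.23652640e+01] [-2.51990887e+01  9.61832632e+00  1.01565657e+02 -3.62785431e-02
  6.88268333e+01 -2.75512406e+01] 45.69591572770712
[325.4, 199.3] 0.68 [ 439.29929572 -190.49116476  132.        ]
1976 [ 430.98421877 -230.24932944  126.02719466] [ 451.98093123 -139.90703791  140.85326528] [ 439.25837708 -175.90491372  137.43685707]
[7.22915383e-04 4.39677792e+02]
```

View pics/w1.png

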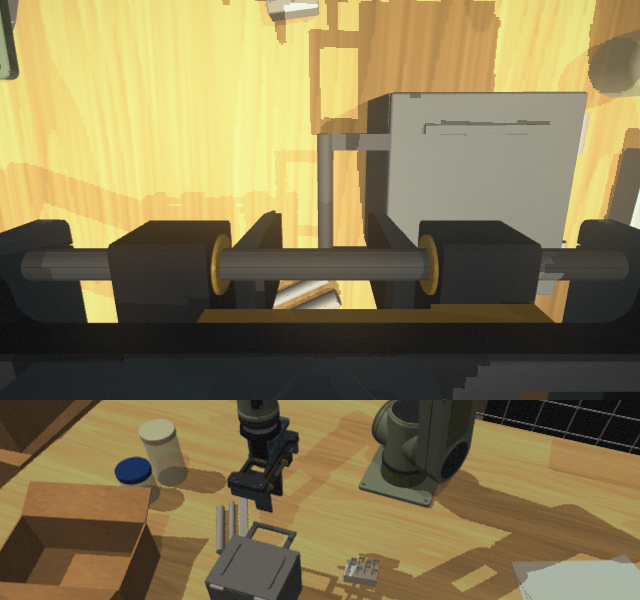

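The bar runs vertically at column 325, midway between the fingers, so I can descend and pinch it. The gripper body's long side lies along the closing direction.

send_rows([
  [[0, 0, 0, 0.002, 0, -0.15, 0], [0, 0, 0, 0.002, 0, -0.15, 0], [0, 0, 0, 0, 0, -0.15, 0], [0, 0, 0, 0, 0, -0.055, 0], [0, 0, 0, 0, 0, 0, 0.6], [0, 0, 0, 0, 0, 0, 1], [0, 0, 0, 0, 0, 0, 1], [0, 0, 0, 0, 0, 0, 1], [0, 0, 0, 0, 0, 0, 1]],
], grip_force=10)

```text
time_s: 3.6
ee_pos: [438.3, -194.4, 114.0]
ee_rot: [180.0, 0.1, 92.3]
force: [-3.3, -0.9, 4.0]
gripper_width: 11.7
gripper_force: 10.0
```

```bash
cat > arc.py <<'E'
import numpy as np
y=np.radians(2.3);d=np.array([np.cos(y),np.sin(y)])
# bar starts 3.5mm above hinge: angle offset
a0=np.arctan2(3.5,187);R=187
th=np.linspace(0,np.radians(101),23)
p=[(-R*np.cos(t+a0)*d[0],-R*np.cos(t+a0)*d[1],R*np.sin(t+a0)) for t in th]
for r in np.diff(p,axis=0)/200: print(",".join("%.3f"%v for v in r))
E
python3 arc.py
```

```text
0.004,0.000,0.075
0.010,0.000,0.074
0.016,0.001,0.073
0.022,0.001,0.072
0.028,0.001,0.070
0.033,0.001,0.067
0.038,0.002,0.064
0.043,0.002,0.061
0.048,0.002,0.057
0.053,0.002,0.053
0.057,0.002,0.049
0.060,0.002,0.044
0.064,0.003,0.039
0.067,0.003,0.034
0.069,0.003,0.028
0.071,0.003,0.023
0.073,0.003,0.017
0.074,0.003,0.011
0.075,0.003,0.005
0.075,0.003,-0.001
0.075,0.003,-0.007
0.074,0.003,-0.013
```

send_rows([
  [[0, 0, 0, 0.004, 0, 0.075, 1], [0, 0, 0, 0.01, 0, 0.074, 1], [0, 0, 0, 0.016, 0.001, 0.073, 1], [0, 0, 0, 0.022, 0.001, 0.072, 1], [0, 0, 0, 0.028, 0.001, 0.07, 1], [0, 0, 0, 0.033, 0.001, 0.067, 1], [0, 0, 0, 0.038, 0.002, 0.064, 1], [0, 0, 0, 0.043, 0.002, 0.061, 1], [0, 0, 0, 0.048, 0.002, 0.057, 1], [0, 0, 0, 0.053, 0.002, 0.053, 1], [0, 0, 0, 0.057, 0.002, 0.049, 1], [0, 0, 0, 0, 0, 0, 1]],
])

```text
time_s: 4.8
ee_pos: [507.3, -191.4, 259.1]
ee_rot: [-179.8, 0.1, 92.3]
force: [-10.6, 0.5, 11.0]
gripper_width: 11.7
gripper_force: 10.0
```

send_rows([
  [[0, 0, 0, 0.055, 0.002, 0.05, 1], [0, 0, 0, 0.06, 0.003, 0.045, 1], [0, 0, 0, 0.064, 0.003, 0.038, 1], [0, 0, 0, 0.068, 0.003, 0.03, 1], [0, 0, 0, 0.07, 0.003, 0.023, 1], [0, 0, 0, 0.073, 0.003, 0.017, 1], [0, 0, 0, 0.074, 0.003, 0.011, 1], [0, 0, 0, 0.075, 0.003, 0.005, 1], [0, 0, 0, 0, 0, 0, 1]],
])

```text
time_s: 5.7
ee_pos: [618.5, -186.5, 300.5]
ee_rot: [179.8, 0.0, 92.3]
force: [-0.2, -0.7, 3.2]
gripper_width: 11.6
gripper_force: 10.0
```

send_rows([
  [[0, 0, 0, 0.06, 0.002, 0, 1], [0, 0, 0, 0.06, 0.002, -0.004, 1], [0, 0, 0, 0.06, 0.002, -0.008, 1], [0, 0, 0, 0.06, 0.002, -0.011, 1], [0, 0, 0, 0, 0, 0, 1]],
])

```text
time_s: 6.2
ee_pos: [666.4, -184.4, 294.8]
ee_rot: [179.9, -0.0, 92.3]
force: [0.8, 2.2, 1.6]
gripper_width: 11.5
gripper_force: 10.0
```

send_rows([
  [[0, 0, 0, 0, 0, 0, 0.2], [0, 0, 0, 0, 0, 0, 0], [0, 0, 0, 0, 0, 0, 0], [0, 0, 0, 0, 0, 0.15, 0], [0, 0, 0, 0, 0, 0.2, 0], [0, 0, 0, -0.2, -0.05, 0.0, 0], [0, 0, 0, -0.2, -0.08, 0, 0], [0, 0, 0, -0.15, -0.08, -0.1, 0], [0, 0, 0, 0, 0, -0.2, 0], [0, 0, 0, 0, 0, -0.1, 0], [0, 0, 0, 0, 0, 0, 0]],
])

```text
time_s: 7.3
ee_pos: [552.3, -226.8, 282.2]
ee_rot: [-179.6, -0.1, 92.2]
force: [0.5, -0.5, -0.5]
gripper_width: 45.8
gripper_force: 0.0
```

```bash
cat > e.py <<'E'
from h import *
s=env.state();print(s["ee_pos"],s["ee_rot"],s["gripper_width"])
C=cam("wrist");im,D=optics.grab_frame("wrist");im2,_=optics.grab_frame("scene")
save("w2.png",np.vstack([im,im2[80:280]]))
P=cloud(C,D);np.save("w2.npy",P*(D>0)[...,None])
for c in("wrist","scene","top"):
    if c=="top": optics.grab_frame(c)
    for k,z in(("gauge_grip",114),("gauge",6)):
        for r in optics.place_of(c,k)[:2]: print(c,k,r["at"],r["conf"],at_z(cam(c),r["at"],z).round(1))
E
python3 e.py
```

```text
[ 552.26688628 -226.75510125  282.23324719] [-1.79649451e+02 -1.49838888e-01  9.22255963e+01] 45.75463413764098
wrist gauge_grip [332.2, 133.6] 0.72 [ 562.5 -178.4  114. ]
wrist gauge [332.7, 126.0] 0.8 [ 566.1 -173.8    6. ]
scene gauge_grip [259.1, 174.8] 0.89 [ 557.9 -174.1  114. ]
scene gauge_grip [407.2, 221.1] 0.41 [552.9 156.  114. ]
scene gauge [266.4, 203.7] 0.63 [ 557.3 -168.8    6. ]
top gauge_grip [388.4, 214.1] 0.81 [ 552.1 -178.   114. ]
top gauge [380.9, 216.2] 0.76 [ 553.3 -178.6    6. ]
```

View pics/w2.png

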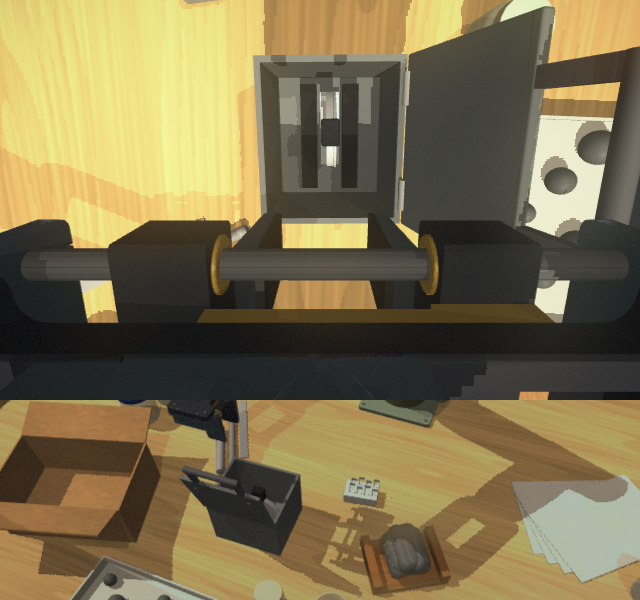

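The lid is open and resting on its stop. In the wrist view the gauge's black grip block is at (331,132), between the foam rails.

```bash
python3 - <<'E'
from h import *
P=np.load("w2.npy");X,Y,Z=P[...,0],P[...,1],P[...,2]
v,u=np.mgrid[0:400,0:640]
m=(abs(u-331)<14)&(abs(v-132)<18)&(Z>118)&(Z<138)
q=P[m];print(m.sum(),q.min(0),q.max(0),cv2.minAreaRect(q[:,:2].astype(np.float32)),np.median(q[:,2]))
m=(v>50)&(v<230)&(u>245)&(u<410)&(Z>118)&(Z<136);q=P[m];print("rim",cv2.minAreaRect(q[:,:2].astype(np.float32)))
# lid plane
m=(u>425)&(u<530)&(v>70)&(v<200)&(Z>140)&(Z<320);q=P[m]
A=np.c_[q[:,1:],np.ones(len(q))];k,*_=np.linalg.lstsq(A,q[:,0],rcond=None);print("lid x=",k,"at z175,y-178:",k@[-178,175,1],"z200",k@[-178,200,1], np.degrees(np.arctan(k[1])))
E
```

```text
505 [ 546.55371757 -187.5293284   124.84406046] [ 564.701932   -162.65693977  130.39664525] ((555.5836791992188, -175.14401245117188), (17.36585235595703, 24.409486770629883), 2.254319190979004) 128.0693791224411
rim ((557.3275146484375, -185.9525146484375), (143.62130737304688, 160.45166015625), 2.7062366008758545)
lid x= [-4.84852173e-02  2.89843721e-01  5.79517918e+02] at z175,y-178: 638.8709375295736 z200 646.1170305596753 16.16389917839214
```

send_rows([
  [[0, -0.0222, 0, -0.001, 0.129, 0, 0], [0, -0.0222, 0, -0.001, 0.129, 0, 0], [0, 0, 0, 0, 0, -0.2, 0], [0, 0, 0, 0, 0, -0.2, 0], [0, 0, 0, 0, 0, -0.2, 0], [0, 0, 0, 0, 0, -0.13, 0], [0, 0, 0, 0, 0, -0.1, 0], [0, 0, 0, 0, 0, -0.06, 0], [0, 0, 0, 0, 0, -0.026, 0], [0, 0, 0, 0, 0, 0, 0]],
], grip_force=25)

```text
time_s: 8.75
ee_pos: [554.4, -175.5, 102.0]
ee_rot: [176.0, 0.2, 92.3]
force: [0.4, -0.5, 0.1]
gripper_width: 45.8
gripper_force: 0.0
```

send_rows([
  [[0, 0, 0, -0.01, 0, -0.01, 0], [0, 0, 0, 0, 0, 0, 0.3], [0, 0, 0, 0, 0, 0, 0.6], [0, 0, 0, 0, 0, 0, 1], [0, 0, 0, 0, 0, 0, 1], [0, 0, 0, 0, 0, 0, 1], [0, 0, 0, 0, 0, 0, 1], [0, 0, 0, 0, 0, 0, 1]],
])

```text
time_s: 9.55
ee_pos: [551.9, -175.5, 100.5]
ee_rot: [176.0, 0.2, 92.3]
force: [-3.8, -0.7, 5.2]
gripper_width: 18.2
gripper_force: 24.8
```

send_rows([
  [[0, 0, 0, 0, 0, 0.05, 1], [0, 0, 0, 0, 0, 0.1, 1], [0, 0, 0, 0, 0, 0.2, 1], [0, 0, 0, 0, 0, 0.2, 1], [0, 0, 0, 0, 0, 0.2, 1], [0, 0, 0, 0, 0, 0.2, 1], [0, 0, 0, 0, 0, 0.05, 1], [0, 0.0222, 0, -0.05, 0, 0, 1], [0, 0.0222, 0, -0.05, 0, 0, 1], [0, 0, 0, 0, 0, 0, 1], [0, 0, 0, 0, 0, 0, 1]],
])

```text
time_s: 10.65
ee_pos: [532.3, -175.2, 298.8]
ee_rot: [-180.0, -0.0, 92.3]
force: [-0.0, -0.3, -2.4]
gripper_width: 17.9
gripper_force: 25.0
```

```bash
cat > f.py <<'E'
from h import *
import sys
s=env.state();print(s["ee_pos"],s["ee_rot"],s["gripper_width"],s["force"])
n=sys.argv[1]
im,D=optics.grab_frame("scene");C=cam("scene")
p={}
for k in("gauge_grip","gauge","pointer_tip","mark_tip"):
    for r in optics.place_of("scene",k)[:2]: print(k,r["at"],round(r["conf"],2)); p.setdefault(k,r["at"])
u,v=np.array(p["gauge"] if "gauge" in p else p["gauge_grip"],int)
x0,y0=max(0,min(520,u-60)),max(0,min(300,v-65))
save(n,cv2.resize(im[y0:y0+100,x0:x0+120],None,fx=5,fy=5,interpolation=cv2.INTER_CUBIC));print("crop",x0,y0)
np.save("sc.npy",cloud(C,D)*(D>0)[...,None])
E
python3 f.py s3.png
```

```text
[ 532.28492624 -175.22130849  298.75196356] [-1.79961784e+02 -4.87175534e-02  9.22822242e+01] 17.854855209790742 [-0.03612318 -0.25202254 -2.43618341]
gauge_grip [252.8, 97.8] 0.91
gauge [256.7, 138.7] 0.59
pointer_tip [255.9, 140.1] 0.43
crop 196 73
```

View pics/s3.png

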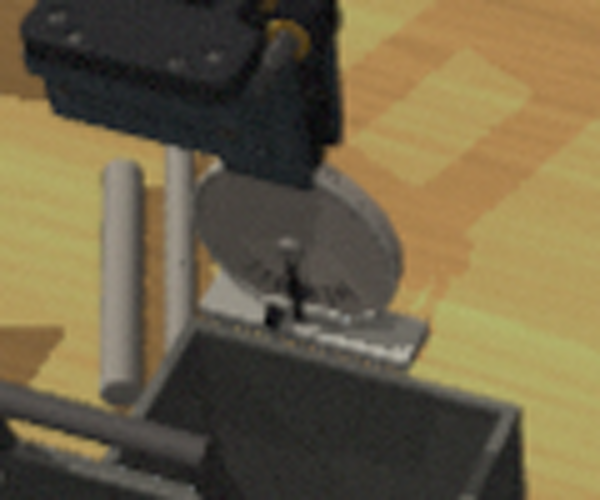

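The gauge is out and held. Its needle hangs plumb at crop (297,300), with the clip at crop (273,315) on the -y side. Next I fit the stone.

```bash
cat > g.py <<'E'
from h import *
from scipy.optimize import least_squares
for n in("top","scene"):
    C=cam(n);D=np.mean([optics.grab_frame(n)[1] for _ in range(2)],0);P=cloud(C,D)
    X,Y,Z=P[...,0],P[...,1],P[...,2]
    q=P[(D>0)&(np.hypot(X-538,Y-154)<60)&(Z>68)&(Z<100)]
    def f(p):
        a=p[1];d=-(q[:,0]-538)*np.sin(a)+(q[:,1]-154)*np.cos(a)-p[0]
        return np.hypot(d,q[:,2]-45-p[2])-45
    r=least_squares(f,[0,.55,0],loss="soft_l1");a=r.x[1]
    s=(q[:,0]-538)*np.cos(a)+(q[:,1]-154)*np.sin(a);lo,hi=np.percentile(s,[1,99]);m=(lo+hi)/2
    print(n,len(q),"yaw",np.degrees(a),"off",r.x[0],"dz",r.x[2],"rms",f(r.x).std(),"len",hi-lo,"crest",538+m*np.cos(a)-r.x[0]*np.sin(a),154+m*np.sin(a)+r.x[0]*np.cos(a))
    q=P[(D>0)&(np.hypot(X-538,Y-154)<120)&(Z>31)&(Z<42)];print("rails",cv2.minAreaRect(q[:,:2].astype(np.float32)))
    for r in optics.silhouettes(n,"stone")[:1]:
        q=P[r["mask"]&(D>0)&(Z>20)&(Z<60)];print("cradle",cv2.minAreaRect(q[:,:2].astype(np.float32)))
E
python3 g.py
```

```text
top 1680 yaw 31.593121769086046 off 0.2579588167144735 dz -0.3712209181959165 rms 3.0255694983703143 len 107.8519455175364 crest 538.0732764452439 154.34791111341596
rails ((538.443115234375, 154.97763061523438), (129.80233764648438, 165.96539306640625), 31.555416107177734)
cradle ((538.0950317382812, 154.71365356445312), (128.85739135742188, 165.9668731689453), 31.588552474975586)
scene 1586 yaw 31.887358627559323 off 2.4458943789979735 dz 0.2954064064390022 rms 3.652083524138412 len 104.68952334203433 crest 540.9164939930013 158.6950776183233
rails ((537.1411743164062, 156.713623046875), (131.5471649169922, 167.24375915527344), 31.492271423339844)
cradle ((537.1961059570312, 156.76339721679688), (131.55706787109375, 167.29879760742188), 31.54947853088379)
```

send_rows([
  [[0, 0, 0.0407, 0.0036, 0.2067, 0, 1], [0, 0, 0.0407, 0.0036, 0.2067, 0, 1], [0, 0, 0.0407, 0.0036, 0.2067, 0, 1], [0, 0, 0.0407, 0.0036, 0.2067, 0, 1], [0, 0, 0.0407, 0.0036, 0.2067, 0, 1], [0, 0, 0.0407, 0.0036, 0.2067, 0, 1], [0, 0, 0.0407, 0.0036, 0.2067, 0, 1], [0, 0, 0.0407, 0.0036, 0.2067, 0, 1], [0, 0, 0, 0, 0, -0.15, 1], [0, 0, 0, 0, 0, -0.15, 1], [0, 0, 0, 0, 0, -0.12, 1], [0, 0, 0, 0, 0, -0.05, 1]],
], grip_force=35)

```text
time_s: 12.4
ee_pos: [536.6, 155.1, 203.5]
ee_rot: [-179.8, -0.1, 121.6]
force: [-0.5, -0.2, -2.2]
gripper_width: 17.7
gripper_force: 35.0
```

send_rows([
  [[0, 0, 0, 0, 0, 0, 1], [0, 0, 0, 0, 0, 0, 1], [0, 0, 0, 0, 0, 0, 1]],
])

```text
time_s: 12.7
ee_pos: [539.0, 155.4, 207.6]
ee_rot: [179.8, 0.1, 121.6]
force: [-0.9, 0.3, -2.3]
gripper_width: 17.8
gripper_force: 35.0
```

```bash
python3 f.py s4.png
```

```text
[539.02123572 155.42564444 207.64627575] [1.79812073e+02 5.32509038e-02 1.21570290e+02] 17.790729160927516 [-0.85756227  0.25003371 -2.34319456]
gauge_grip [413.5, 184.0] 0.64
gauge [407.6, 217.5] 0.69
pointer_tip [411.4, 219.4] 0.55
crop 347 152
```

View pics/s4.png

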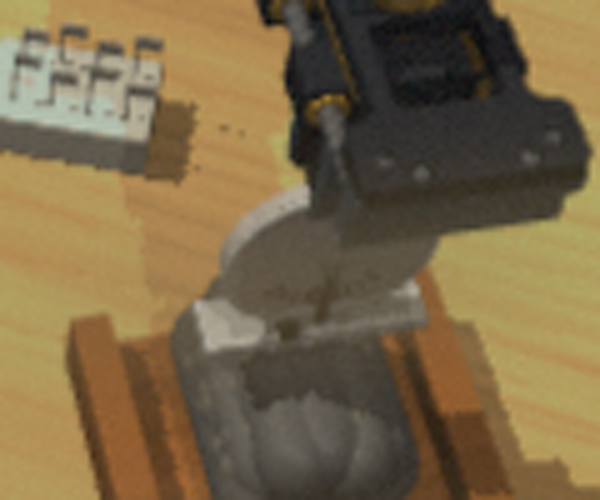

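The gauge hangs over the stone with its needle at crop (327,300) and the dark clip at crop (288,327). From these I compute the mark angle.

```bash
cat > k.py <<'E'
from h import *
# gauge-plane coords from scene pixels; returns y,z rel. to dial centre in the yawed upright frame
def onface(px,x_off=6.,yaw=31.6,zoff=94.5,s=None):
    s=s or env.state();K,R,t=cam("scene")
    G=Ro.from_euler('z',yaw,degrees=True).as_matrix();o=np.array(s["ee_pos"])-[0,0,zoff]
    c=-R.T@t;d=R.T@np.linalg.inv(K)@np.array([px[0],px[1],1.])
    c=G.T@(c-o);d=G.T@d;k=(x_off-c[0])/d[0];return (c+k*d)[1:]-[0,52]
E
python3 - <<'E'
from k import *
a=[]
for _ in range(4): a.append(optics.grab_frame("scene")[0].astype(float))
im=np.mean(a,0).mean(-1)
np.set_printoptions(linewidth=200)
print("cols 396..424, rows 203..224");print(im[203:225,396:425].astype(int))
for nm,p in(("mark",(404.6,217.4)),("needle tip?",(411,215.5)),("pivot",(413.2,206)),("net tip",(411.4,219.4))): 
    q=onface(p);print(nm,q.round(1),np.hypot(*q).round(1),np.degrees(np.arctan2(-q[0],-q[1])).round(1))
for nm,g in (("pivot",(6,0,52)),("tip0",(6,0,14)),("footR",(12,46,0)),("footL",(12,-46,0))):
    s=env.state();G=Ro.from_euler('z',31.6,degrees=True).as_matrix();print(nm,proj(cam("scene"),G@np.array(g,float)+s["ee_pos"]-[0,0,94.5]))
for k in("mark_tip","pointer_tip"): print(k,optics.place_of("scene",k))
E
```

```text
cols 396..424, rows 203..224
[[ 83  83  81  81  82  81  82  82  82  81  82  82  83  82  83  81  82  83  83  82  82  80  81  81  81  82  82  80  81]
 [ 83  83  82  82  83  83  82  82  82  83  83  82  82  80  80  76  81  79  81  78  80  81  81  81  82  80  81  81  82]
 [ 82  83  83  81  82  82  82  82  81  82  81  82  81  83  81  75  77  77  76  75  77  82  83  82  83  82  81  82  82]
 [ 85  82  82  83  83  84  83  83  83  81  82  82  83  81  81  76  76  75  76  79  80  82  83  80  73  78  83  83  81]
 [ 83  84  83  84  83  84  82  82  82  82  84  83  83  82  83  79  69  67  71  82  82  80  78  81  76  70  73  81  82]
 [ 84  82  84  83  84  83  81  79  84  84  82  82  83  83  83  75  62  64  72  76  75  80  70  74  81  77  77  81  81]
 [ 84  84  82  83  82  78  74  72  79  82  83  83  83  76  72  66  61  64  72  76  70  81  78  75  81  82  81  78  84]
 [ 84  83  84  81  74  73  77  70  75  82  76  81  72  68  67  65  61  62  69  75  69  78  82  80  83  83  84  86  89]
 [ 84  82  84  82  80  78  75  72  77  73  78  75  66  66  65  63  63  63  71  80  78  83  81  81  85  87  87  89  92]

[... 1169 characters left out ...]
 71  74  69  71  83]
 [ 83  71  73  70  68  69  68  67  62  64  67  68  67  62  67  66  67  66  72  70  72  70  67  68  68  67  67  63  67]
 [ 68  64  64  63  63  66  65  69  67  67  68  68  69  68  69  68  67  68  70  72  71  69  69  67  66  65  64  64  65]
 [ 60  65  65  67  66  68  68  70  68  68  67  68  70  70  68  66  67  67  68  70  70  68  67  67  65  64  62  61  64]]
mark [-11.2 -45.5] 46.9 13.9
needle tip? [  1.5 -41.8] 41.8 -2.1
pivot [ 0.8 -7.7] 7.7 -5.7
net tip [  4.7 -57.2] 57.4 -4.7
pivot [413.41404807 203.82244907]
tip0 [410.55140077 214.56416915]
footR [432.30055332 217.59042983]
footL [388.19403234 224.05466531]
mark_tip []
pointer_tip [{'at': [409.5, 218.6], 'conf': 0.38}]
```

send_rows([
  [[0, 0, -0.0795, 0, 0, 0.24, 1], [0, 0, -0.0795, 0, 0, 0.24, 1], [0, 0, -0.0795, 0, 0, 0.24, 1], [0, 0, -0.0795, 0, 0, 0.24, 1], [0, -0.0833, 0, 0.14, 0, 0.05, 1], [0, -0.0833, 0, 0.14, 0, 0.05, 1], [0, -0.0833, 0, 0.14, 0, 0.05, 1], [0, -0.0833, 0, 0.14, 0, 0.05, 1], [0, -0.0833, 0, 0.14, 0, 0.05, 1], [0, -0.0833, 0, 0.14, 0, 0.05, 1], [0, 0, 0, 0, 0, 0, 1], [0, 0, 0, 0, 0, 0, 1]],
])

```text
time_s: 14.45
ee_pos: [704.9, 155.1, 456.6]
ee_rot: [135.4, 2.1, 92.1]
force: [-0.3, -0.3, -2.6]
gripper_width: 18.0
gripper_force: 35.0
```

```bash
cat > m.py <<'E'
from h import *
s=env.state();print(s["ee_pos"],s["ee_rot"])
a=[optics.grab_frame("scene")[0].astype(float) for _ in range(4)];im=np.mean(a,0)
T=Ro.from_euler('xyz',s["ee_rot"],degrees=True).as_matrix()
gz=-T[:,2];gx=T[:,1];gy=np.cross(gz,gx)
o=np.array(s["ee_pos"])-gz*94.5;C=cam("scene");print("gx",gx)
# rectified view of the dial plane: 8 px/mm? 6 px per mm, y right, z up
S=5;x0=6
g=[(-50,0),(50,0),(50,100),(-50,100)]
src=np.float32([proj(C,o+gx*x0+gy*y+gz*z) for y,z in g]);dst=np.float32([((y+50)*S,(100-z)*S) for y,z in g])
H=cv2.getPerspectiveTransform(src,dst);print(src.round())
w=cv2.warpPerspective(im.astype(np.uint8),H,(500,550),flags=cv2.INTER_CUBIC)
save("dial.png",w)
for k in("pointer_tip","mark_tip"):
    for r in optics.place_of("scene",k)[:2]:
        p=cv2.perspectiveTransform(np.float32([[r["at"]]]),H)[0,0];print(k,r["conf"],"dial y,z",p[0]/S-50,100-p[1]/S-52)
E
python3 m.py
```

```text
[704.89274561 155.06740406 456.57221317] [135.35273935   2.11194293  92.07390302]
gx [0.71004343 0.05162663 0.70226278]
[[352. 228.]
 [426. 252.]
 [451. 177.]
 [374. 154.]]
pointer_tip 0.7 dial y,z 2.5351028 -40.911537
mark_tip 0.5 dial y,z -15.2708435 -35.17334
```

View pics/dial.png

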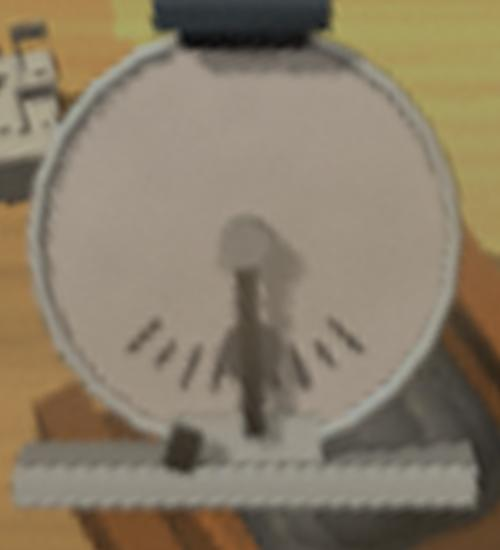

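The face-on view is clear: pivot at (245,240), needle tip at (253,432) and the clip's centre at about (184,448), so the mark is near 16.4°. I'll refine it numerically.

```bash
python3 - <<'E'
from h import *
im=cv2.imread("pics/dial.png").astype(float).mean(-1)
def cen(x0,x1,y0,y1,th):
    s=im[y0:y1,x0:x1];w=np.clip(th-s,0,None);v,u=np.mgrid[y0:y1,x0:x1];return (u*w).sum()/w.sum(),(v*w).sum()/w.sum()
m=cen(155,215,420,480,85);print("mark",m)
for r in((275,300),(380,432)): print("needle",r,cen(228,272,*r,90))
ed=[]
for th in np.radians(range(-30,211,5)):  # outer rim = bright->background; use gradient
    if np.sin(th)>.8: continue
    r=np.arange(195,228);p=[im[int(round(240-k*np.sin(th))) if True else 0,int(round(245+k*np.cos(th)))] for k in r]
    ed.append((245+r[np.argmin(np.diff(cv2.GaussianBlur(np.float32(p),(1,5),0).ravel()))]*np.cos(th),240-r[np.argmin(np.diff(cv2.GaussianBlur(np.float32(p),(1,5),0).ravel()))]*np.sin(th)))
e=np.array(ed);A=np.c_[2*e,np.ones(len(e))];c=np.linalg.lstsq(A,(e**2).sum(1),rcond=None)[0];print("circle",c[:2],np.sqrt(c[2]+c[:2]@c[:2]))
for pv in((245,240),c[:2]): print("angle",np.degrees(np.arctan2(pv[0]-m[0],m[1]-pv[1])))
T=Ro.from_euler('xyz',[135.353,2.112,92.074],degrees=True).as_matrix();gz=-T[:,2];gx=T[:,1];gy=np.cross(gz,gx)
print("expected needle to -y deg",np.degrees(np.arctan2(gy[2],gz[2])))
E
```

```text
mark (np.float64(182.6054647968773), np.float64(451.0289684834466))
needle (275, 300) (np.float64(245.88754412506304), np.float64(286.3075586933378))
needle (380, 432) (np.float64(253.2280013661353), np.float64(406.38782817543824))
circle [244.73646183 243.52832451] 210.0494717190481
angle 16.4712678448139
angle 16.66904419043616
expected needle to -y deg -2.9672756027617924
```

send_rows([
  [[0, 0.0833, 0, -0.14, 0, -0.05, 1], [0, 0.0833, 0, -0.14, 0, -0.05, 1], [0, 0.0833, 0, -0.14, 0, -0.05, 1], [0, 0.0833, 0, -0.14, 0, -0.05, 1], [0, 0.0833, 0, -0.14, 0, -0.05, 1], [0, 0.0833, 0, -0.14, 0, -0.05, 1], [0, 0, 0.0795, 0, 0, -0.24, 1], [0, 0, 0.0795, 0, 0, -0.24, 1], [0, 0, 0.0795, 0, 0, -0.24, 1], [0, 0, 0.0795, 0, 0, -0.2, 1], [0, 0, 0, 0, 0, -0.04, 1], [0, 0, 0, 0, 0, 0, 1]],
])

```text
time_s: 15.95
ee_pos: [538.3, 155.3, 205.7]
ee_rot: [-180.0, -0.0, 121.4]
force: [-0.1, -0.3, -1.0]
gripper_width: 17.9
gripper_force: 35.0
```

send_rows([
  [[0, 0, 0, 0, 0, -0.05, 1], [0, 0, 0, 0, 0, -0.03, 1], [0, 0, 0, 0, 0, 0, 1], [0, 0, 0, 0, 0, 0, 1]],
])

```text
time_s: 16.35
ee_pos: [538.4, 155.4, 190.8]
ee_rot: [179.9, 0.0, 121.6]
force: [0.8, -1.1, -1.8]
gripper_width: 17.9
gripper_force: 35.0
```

send_rows([
  [[0, 0, 0, 0, 0, -0.015, 1], [0, 0, 0, 0, 0, -0.01, 1], [0, 0, 0, 0, 0, 0, 1], [0, 0, 0, 0, 0, 0, 1]],
])

```text
time_s: 16.75
ee_pos: [538.0, 155.3, 184.9]
ee_rot: [-180.0, -0.0, 121.6]
force: [0.0, -0.8, -2.4]
gripper_width: 18.0
gripper_force: 35.0
```

send_rows([
  [[0, 0, 0, 0, 0, -0.007, 1], [0, 0, 0, 0, 0, 0, 1], [0, 0, 0, 0, 0, 0, 1]],
])

```text
time_s: 17.05
ee_pos: [538.2, 155.3, 184.4]
ee_rot: [179.9, 0.0, 121.6]
force: [-0.5, 0.2, 4.9]
gripper_width: 17.5
gripper_force: 35.0
```

send_rows([
  [[0, 0, 0, 0, 0, -0.007, 1], [0, 0, 0, 0, 0, 0, 1], [0, 0, 0, 0, 0, 0, 1]],
])

```text
time_s: 17.35
ee_pos: [538.3, 155.3, 184.4]
ee_rot: [179.9, 0.0, 121.6]
force: [-2.7, -0.8, 11.2]
gripper_width: 18.1
gripper_force: 35.0
```

```bash
python3 - <<'E'
import numpy as np
a=np.radians(31.6);R=45;L=94.4
def p(t): 
    return np.array([-np.sin(a)*(R*(t*np.cos(t)-np.sin(t))-L*np.sin(t)),np.cos(a)*(R*(t*np.cos(t)-np.sin(t))-L*np.sin(t)),R*(np.cos(t)+t*np.sin(t))+L*np.cos(t)])
th=np.radians(np.linspace(0,17,9))
P=np.array([p(t) for t in th]);print((P-P[0]).round(1)[-1]);print((np.diff(P,axis=0)/200).round(4));d=17/8/90
print("rot",np.cos(a)*d,np.sin(a)*d)
E
```

```text
[ 14.7 -23.8  -2.2]
[[ 0.0092 -0.0149 -0.0002]
 [ 0.0092 -0.0149 -0.0005]
 [ 0.0092 -0.0149 -0.0009]
 [ 0.0092 -0.0149 -0.0012]
 [ 0.0092 -0.0149 -0.0015]
 [ 0.0092 -0.0149 -0.0019]
 [ 0.0092 -0.0149 -0.0022]
 [ 0.0092 -0.0149 -0.0026]]
rot 0.020110219278377514 0.012371889446515755
```

send_rows([
  [[0.0201, 0.0124, 0, 0.0092, -0.0149, 0.003, 1], [0.0201, 0.0124, 0, 0.0092, -0.0149, 0.001, 1], [0.0201, 0.0124, 0, 0.0092, -0.0149, -0.0009, 1], [0.0201, 0.0124, 0, 0.0092, -0.0149, -0.0012, 1], [0.0201, 0.0124, 0, 0.0092, -0.0149, -0.0015, 1], [0.0201, 0.0124, 0, 0.0092, -0.0149, -0.0019, 1], [0.0201, 0.0124, 0, 0.0092, -0.0149, -0.0022, 1], [0.0201, 0.0124, 0, 0.0092, -0.0149, -0.0026, 1], [0, 0, 0, 0, 0, 0, 1], [0, 0, 0, 0, 0, 0, 1], [0, 0, 0, 0, 0, 0, 1], [0, 0, 0, 0, 0, 0, 1]],
], grip_force=45)

```text
time_s: 18.55
ee_pos: [553.5, 131.2, 181.6]
ee_rot: [179.9, -16.9, 121.6]
force: [-0.4, -1.0, 5.1]
gripper_width: 17.7
gripper_force: 45.0
```

send_rows([
  [[0, 0, 0, 0, 0, 0, 1], [0, 0, 0, 0, 0, 0, 1], [0, 0, 0, 0, 0, 0, 1], [0, 0, 0, 0, 0, 0, 1], [0, 0, 0, 0, 0, 0, 1], [0, 0, 0, 0, 0, 0, 1]],
])

```text
time_s: 19.15
ee_pos: [553.5, 131.2, 181.6]
ee_rot: [179.9, -16.9, 121.6]
force: [0.5, -1.7, 5.1]
gripper_width: 18.0
gripper_force: 45.0
```

```bash
cat > n.py <<'E'
from m import *   # rectifies along the tool frame
g=w.astype(float).mean(-1)
for r in((275,300),(300,340),(340,380),(380,432)):
    print("row",r,g[r[0]:r[1]].mean(0)[175:275:5].astype(int))
t=np.degrees(np.arctan2(gy[2],gz[2]));print("tool tilt",t,"gx pitch",gx[2],"yaw",np.degrees(np.arctan2(gx[1],gx[0])),s["force"],s["torque"])
G=(C[0],C[1],C[2])
E
python3 n.py; cp pics/dial.png pics/dial2.png
```

```text
[553.45647872 131.1522603  181.64209561] [179.91835814 -16.93039139 121.597063  ]
gx [0.85197034 0.52358828 0.00136316]
[[384. 231.]
 [431. 217.]
 [426. 191.]
 [375. 207.]]
pointer_tip 0.39 dial y,z -13.618916 -44.26989
row (275, 300) [79 80 80 80 80 81 80 80 78 76 73 71 73 76 80 83 84 85 87 89]
row (300, 340) [71 71 72 71 70 68 68 66 62 60 58 59 61 67 76 84 88 88 87 86]
row (340, 380) [76 73 68 62 58 57 56 55 55 55 57 59 63 65 71 80 88 88 84 80]
row (380, 432) [78 76 70 60 53 53 58 65 73 82 89 92 92 94 97 98 98 99 99 97]
tool tilt 16.930407589663773 gx pitch 0.001363161687108136 yaw 31.57328808607868 [ 0.45837776 -1.73105387  5.11579042] [-0.28117081 -0.05804337  0.07117237]
```

View pics/dial2.png

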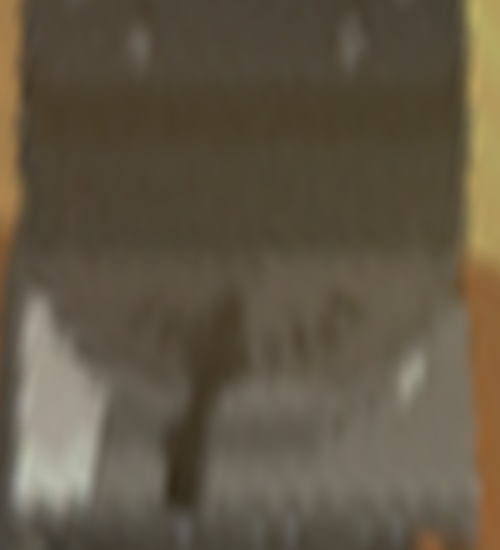

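```bash
cat > o.py <<'E'
from h import *
s=env.state();a=[optics.grab_frame("scene")[0].astype(float) for _ in range(6)];im=np.mean(a,0)
T=Ro.from_euler('xyz',s["ee_rot"],degrees=True).as_matrix();gz=-T[:,2];gx=T[:,1];gy=np.cross(gz,gx);o=np.array(s["ee_pos"])-gz*94.5;C=cam("scene")
x0,y0,S=372,185,10
c=np.clip(cv2.resize(im[y0:y0+58,x0:x0+78],None,fx=S,fy=S,interpolation=cv2.INTER_CUBIC)*1.6,0,255).astype(np.uint8).copy()
pt=lambda x,y,z:tuple(int(v) for v in ((proj(C,o+gx*x+gy*y+gz*z)-[x0,y0]+.5)*S))
for z in(0,8): cv2.line(c,pt(12,-46,z),pt(12,46,z),(255,0,0),1)
for y in(-46,46): cv2.line(c,pt(12,y,0),pt(12,y,8),(255,0,0),1)
t=np.arctan2(gy[2],gz[2])
for ang,col in((t,(0,255,0)),(np.radians(16.7),(255,255,0))):
  for r0,r1 in(((0,12),(30,38)) if col[0]==0 else ((41,46),)): cv2.line(c,pt(7,-r0*np.sin(ang),52-r0*np.cos(ang)),pt(7,-r1*np.sin(ang),52-r1*np.cos(ang)),col,1)
save("o.png",c)
E
python3 o.py
```

```text
(no output)
```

View pics/o.png

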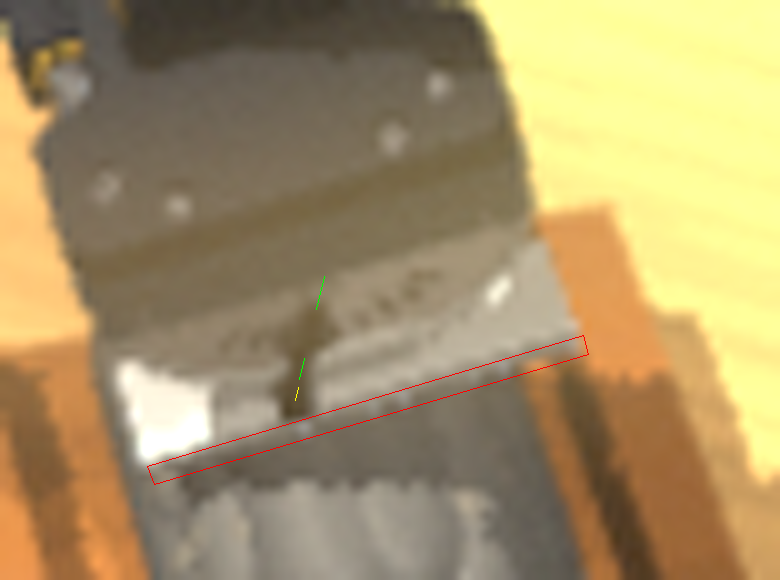

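The foot outline matches the tool-frame prediction, so the gauge has not slipped in the pads. The needle, (320,320) to (302,370), runs straight into the clip at (295,400). The push is about 7 N and steady, so I'm handing the job in.

```bash
python3 -c "
from workcell import env
print(env.state()['force'],env.state()['qvel'].round(2)); print(env.job_done())"
```

```text
[-0.06516885 -1.2578922   4.85475412] [ 0.01 -0.05  0.08  0.06 -0.08 -0.01]
the job is handed in; nothing more can be done
None
```

I handed the job in with the lid open on its stop and the gauge held square across the stone, tilted 16.9° with about 7 N of push. From the images the pointer is on the marker clip to within about 1°, and the jar, beaker and pin block were never approached; the hand-in gave no verdict.

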